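# Shut off the stapler's air at the bench air box

### The arm

A 6-joint arm with a two-finger parallel gripper is mounted at the origin on the work surface. World frame = base frame: x ahead of the robot, y to its left, z up, the work surface at z = 0. Lengths are in mm, angles in rad, forces in N, time in s.
With the tool pointing down it reaches from about 350 to 875 mm from the base axis. Payload 4.2 kg.
Tool frame: the origin (TCP) lies at the very end of the fingers, on their centre line; the grasp point (between the pads) lies arm.hold_point_z behind it (arm.hold_point_z is the distance from the TCP to the grasp point, in mm); z points along the fingers, y is the direction in which the jaws open and shut (so a half turn about z gives the same grasp; the last joint's range is limited). The gripper opens to 85 mm and grips with 20 to 120 N. Pads are 22 mm wide; open, the fingers measure 114 mm over their backs; the gripper's body (76 mm by 85 mm) begins 54 mm behind the grasp point. The pads swing forward as they close: fully open they stand 13 mm farther back than shut.
Start: joints at [1.569, 0.385, 0.008, 0, -1.194, -0.259], TCP at [161.127, 603.852, 231.312] pointing down, gripper open.
Joint ranges: [-3.14, 3.14], [-1.21, 2.06], [-1.07, 1.41], [-3.16, 2.05], [-2.99, -0.16], [-3.1, 3.1]. Speed limits (rad/s): [2.79, 2.79, 3.14, 3.14, 3.14, 3.14].

### API

Orientations are given as a unit quaternion [x, y, z, w].
In Python, from bench import arm gives the robot as it stands.
- The arm moves only by the tool step_arm, never from a script. Its argument "series" is a list of rows, each a list of 6 numbers: the shift along the world's x, y, z scaled (see below), then the turn, a rotation vector about the world's x, y, z scaled (see below). A call has 1 to 12 rows; each row is the pose to reach, as a shift and turn from the pose commanded when the call began; what a row does not reach only later rows make up. The controller multiplies each number of a shift by 400 mm and each number of a turn by pi/2 rad. A row lasts 1/12 s, in which the tool goes at most 41.7 mm and 7.16 degrees, less where a joint would pass 70% of its speed; a pose out of reach is approached as far as the arm can. A call with a number of a shift or a turn outside -1 to 1 is refused whole. A call with a gripper value outside its range is refused whole. "jaw" is the opening, from -1 (shut) to 1 (fully open), set as the call begins (left out, the last holds). The fingers move at their own pace and stop on an object; the grip force is fixed at half the most. Time passes only in rows, so rows that repeat a pose let the fingers close. It gives the time, the measured TCP pose, the force and the opening at its end, in the units of the state.
- arm.read_state(): the state, without advancing time (a new reading comes with each control period).
- arm.get_image(name): name is "side" or "top"; returns a dict with "image" (384x512x3 uint8, red, green, blue), "camera_matrix" (3x3 intrinsics, pixels), "world_from_camera" (4x4, takes a point from camera to world coordinates). Camera axes: x right, y up, looking along -z (the intrinsics and any distortion apply to the point x, -y, -z); pixel columns grow to the right and rows downward; lengths in mm; the calibration is good to about 2 mm. A picture is of the moment at which its call begins. There is no depth.
- arm.job_done(): hands the job in, once; it reports no verdict.
The state is a dict: "clock": time; "joints": joint angles; "joint_vel": joint speeds; "joint_efforts": joint torques, N m; "position": TCP position; "ee_rot": TCP orientation; "contact_force": force on the tool from outside, world axes, zero at the start; "wrist_torque": the same for the moment, N m; "gripper_width": finger opening in mm.
Only numpy, scipy, OpenCV 4.12 (cv2) and the standard library are available. Lean on these libraries where they do the work, as an engineer would, in place of code of your own. Each camera call takes 0.05 s, during which the arm holds its last target.

### The job

Stapling is done for the day, so shut off the stapler's air: push the aluminium cover of the green air box on the bench all the way aside along its guides, to the robot's left, until the valves are fully uncovered; then push the red valve lever clockwise until it is fully shut, square across its pipe. Leave the cover lying open in its guides, leave the blue lever open as it is, and do not disturb the jar, tin, hammer and stapler standing about. Pushing with a fingertip is enough: nothing is to be lifted.

Things in the scene. Friction and masses are not known exactly. Their poses are not given: they have to be found in the camera images.
- air_box: Green sheet-steel box fixed to the bench, 168 (x) x 510 (y) x 100 mm. Origin: centre of its underside, on the bench; its y axis runs along its length to the robot's left, x away from the robot, z up. Right half: open valve bay; left half, y = -8 to +250 mm: plain closed deck over which the cover slides. On the far face a gauge reaches x = 108 mm and the pipe couplings x = 130 mm, all below z = 90 mm.
- bay (a point): Middle of the valve bay's opening, at the height of the rims (100 mm above the bench), axes as the box. The bay opening measures 136 (x) x 242 mm (y). The cover runs on the long rims, between guide cheeks 14 mm higher than the rims and end stops 10 mm higher. In the bay an aluminium manifold bar lies along the robot's side, 38 to 66 mm from the centre line, up to 54 mm above the bench.
- cover: Loose aluminium cover, about 0.5 kg, 157 (x) x 248 (y) x 4 mm, flat on the rims with 2 mm of play each side, not latched. Origin: centre of its underside; axes as the box. In the box's frame its origin is at y = -125 mm when shut (it may start up to 30 mm ajar) and y = +125 mm fully open, against the left end stop. Slides with dry friction (a few N) and stays where it is left.
- cover_lip (a point): Centre of the dark steel finger lip on the cover: an upright strip 120 (x) x 4 (y) x 28 mm (z) across the cover, 35 mm in from its right (-y) edge. It stands on the cover's upper face, 14 mm below this point; its top is 14 mm above. Its right (-y) face is free to be pushed; a foot 18 mm wide and 3 mm thick lies at its left.
- red_lever (a joint): Turn of the red valve lever, rad: 0 = open (along its pipe, pointing along the box's +x, away from the robot), 1.571 = shut against its stop (square across the pipe, pointing along the box's -y). Grows clockwise seen from above. Starts at 0 to 0.3. Stiff by dry friction (0.4 N m, about 9 N at the middle of the sleeve) and stays where it is left.
- blue_lever (a joint): The same for the blue valve lever, which is to stay open; starts at 0 to 0.1.
- red_pivot (a point): Point on the vertical axis of the red lever at mid-height of its sleeve, 80 mm above the bench. The valves stand 92 mm apart along y, at x = -12 mm and y = -80 and -172 mm in the box's frame; which is red varies. Below the levers the brass bodies and pipes (along x) reach 54 mm above the bench, the stem (17 mm across) 64 mm, the lever's hub 75 mm.
- blue_pivot (a point): The same for the blue lever.
- red_sleeve (a point): Centre of the red plastic sleeve on the lever, 45 mm from the pivot axis. The sleeve is 42 mm long (24 to 66 mm from the axis), 16 mm wide and 14 mm tall (73 to 87 mm above the bench). Its x axis points outward along the lever.
- blue_sleeve (a point): The same for the blue lever.
- paint_jar: Closed black paint jar, 68 mm across, 85 mm tall, loose on the bench near the right end of the box. Origin: centre of its underside.
- stud_tin: Closed red tin of studs, 72 mm across, 55 mm tall, loose on the bench beyond the box. Origin: centre of its underside.
- tack_hammer: Hammer with a light wooden handle, 260 mm long, lying on the bench beyond the left half of the box, along it. Origin: underside, middle of its length; x axis along the handle towards the head.
- stapler: Air stapler, about 175 x 130 x 44 mm, lying on its side on the bench on the robot's side of the box, before its left half. Origin: its underside near its middle.

How it is judged:
By the outcome, as a careful person would: the job done as asked, in the order asked, and still so for the second after the job is handed in, with the robot touching nothing.
It also fails if it takes over 53 s, if anything falls off the work surface, if the arm or the gripper's body presses on something with over 40 N, if the wrist force passes 120 N, or if a joint passes its speed limit or range.

## Working session

There is one attempt and no reset: what is moved stays moved. The work goes in short steps, Python scripts to look and compute and a tool call to move; the robot and the scene stay as the last step left them, time stands still between calls to the robot, and variables do not carry over. Pictures are saved under pics/ and viewed, and the job is handed in when it is done.

Besides the shell and the picture viewer there is one more tool, called after "Call:" as a command line: name --pt "numbers of a row" for each row, then --argument value for the rest. step_arm: Moves the arm, as the interface text tells. Shifts and turns lie within -1 to 1; 1 stands for 400 mm of shift or pi/2 rad of turn. Its arguments: {"type":"object","properties":{"series":{"type":"array","items":{"type":"array","items":{"type":"number","minimum":-1,"maximum":1}}},"jaw":{"type":"number"}},"required":["series"]}

```bash
ls; mkdir -p pics; python3 - <<'E'
from bench import arm
import cv2,numpy as np
print(arm.read_state())
for n in("side","top"):
    d=arm.get_image(n); cv2.imwrite(f"pics/{n}0.png",d["image"][:,:,::-1])
    np.savez(f"{n}0.npz",**d); print(n,d["camera_matrix"],d["world_from_camera"],[k for k in d])
E
```

```text
pics
{'clock': 0.0, 'joints': array([ 1.56860512e+00,  3.85579443e-01,  6.64614677e-03, -5.07969917e-04,
       -1.19397120e+00, -2.58640987e-01]), 'joint_vel': array([ 4.50546600e-04, -6.07272615e-04,  7.85649852e-05,  9.99683985e-04,
        1.96912944e-03, -4.75808062e-04]), 'joint_efforts': array([ 9.55571886e-04, -3.92285156e+01,  1.88407874e+01,  4.18619201e+00,
       -4.53966932e-03, -5.09730071e-06]), 'position': array([160.9817651 , 603.32518415, 230.21436961]), 'ee_rot': array([ 9.91495098e-01, -1.30139555e-01, -9.93381694e-05,  1.07561876e-03]), 'contact_force': array([-0.64613717,  0.44075495, -0.53300246]), 'wrist_torque': array([ 0.00240261, -0.03650283,  0.00072135]), 'gripper_width': 85.61605022542375}
side [[406.94751169   0.         256.6209575 ]
 [  0.         406.94751169 190.81673008]
 [  0.           0.           1.        ]] [[-9.95632426e-01  6.87970509e-02 -6.31113108e-02  5.29050055e+02]
 [-9.22647502e-02 -6.21838018e-01  7.77691903e-01  6.72780688e+02]
 [ 1.42578971e-02  7.80118225e-01  6.25469637e-01  6.28605195e+02]
 [ 0.00000000e+00  0.00000000e+00  0.00000000e+00  1.00000000e+00]] ['image', 'camera_matrix', 'world_from_camera']
top [[427.93463859   0.         255.81548883]
 [  0.         427.93463859 185.7926004 ]
 [  0.           0.           1.        ]] [[ 2.65504070e-02  9.98340128e-01 -5.11083585e-02  5.21296406e+02]
 [-9.99602710e-01  2.60306542e-02 -1.08086453e-02 -2.96459836e+01]
 [-9.46032028e-03  5.13750276e-02  9.98634622e-01  1.10778509e+03]
 [ 0.00000000e+00  0.00000000e+00  0.00000000e+00  1.00000000e+00]] ['image', 'camera_matrix', 'world_from_camera']
```

View pics/side0.png

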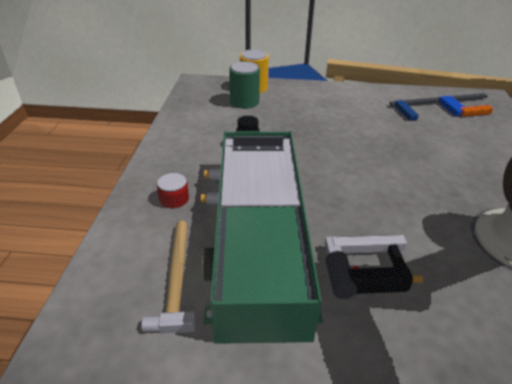

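View pics/top0.png

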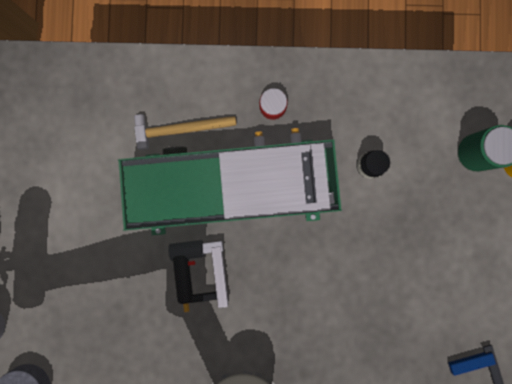

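The top view shows the box spanning about (120–340, 140–228) and the bright cover at columns 220–330. The dark lip is near column 308, the jar at (374,163), the tin at (273,103), the hammer at (190,127) and the stapler at (200,272). Next I'll measure them.

```bash
cat > h.py <<'E'
import numpy as np,cv2
def cast(d,px,z):
    K=d["camera_matrix"];T=d["world_from_camera"]
    px=np.atleast_2d(np.asarray(px,float))
    r=np.c_[(px[:,0]-K[0,2])/K[0,0],-(px[:,1]-K[1,2])/K[1,1],-np.ones(len(px))]@T[:3,:3].T
    o=T[:3,3]; return o+r*((z-o[2])/r[:,2])[:,None]
def proj(d,P):
    K=d["camera_matrix"];T=d["world_from_camera"]
    c=(np.atleast_2d(P)-T[:3,3])@T[:3,:3]
    return np.c_[K[0,0]*c[:,0]/-c[:,2]+K[0,2],K[1,1]*-c[:,1]/-c[:,2]+K[1,2]]
E
python3 - <<'E'
from h import *
d=np.load("top0.npz");s=np.load("side0.npz")
im=d["image"]
cv2.imwrite("pics/tz.png",cv2.resize(im[110:250,105:395,::-1],None,fx=2.75,fy=2.75,interpolation=cv2.INTER_CUBIC))
sm=s["image"]
cv2.imwrite("pics/sz.png",cv2.resize(sm[110:350,180:340,::-1],None,fx=2.5,fy=2.5,interpolation=cv2.INTER_CUBIC))
hsv=cv2.cvtColor(im,cv2.COLOR_RGB2HSV)
g=((hsv[...,0]>60)&(hsv[...,0]<90)&(hsv[...,1]>110)).astype(np.uint8);g[:,345:]=0
w=((hsv[...,1]<45)&(hsv[...,2]>135)).astype(np.uint8);w[:140]=0;w[222:]=0;w[:,:200]=0;w[:,345:]=0
for n,m,z in(("green",g,112),("cover",w,104)):
    c=max(cv2.findContours(m,0,2)[0],key=cv2.contourArea)
    r=cv2.minAreaRect(c);b=cv2.boxPoints(r);print(n,r,cv2.contourArea(c));print(b.round(1).tolist(),cast(d,b,z).round(1).tolist())
    pw=cast(d,c[:,0],z)[:,:2].astype(np.float32);print(cv2.minAreaRect(pw))
E
```

```text
green ((170.93565368652344, 192.8564453125), (60.995784759521484, 99.40421295166016), 84.2894058227539) 5192.0
[[118.4000015258789, 167.5], [217.39999389648438, 157.60000610351562], [223.39999389648438, 218.3000030517578], [124.5, 228.10000610351562]] [[606.9, 304.0, 112.0], [636.0, 72.9, 112.0], [494.8, 54.3, 112.0], [465.7, 283.7, 112.0]]
((550.8724365234375, 178.34629821777344), (142.5634002685547, 230.7899932861328), 7.193170547485352)
cover ((274.82379150390625, 180.06146240234375), (65.27626037597656, 107.55645751953125), 84.80557250976562) 6668.0
[[218.3000030517578, 152.39999389648438], [325.3999938964844, 142.6999969482422], [331.29998779296875, 207.6999969482422], [224.1999969482422, 217.39999389648438]] [[649.2, 71.8, 104.0], [678.7, -180.1, 104.0], [526.0, -196.7, 104.0], [496.6, 53.2, 104.0]]
((587.5546264648438, -62.860687255859375), (153.60647583007812, 252.0902557373047), 6.723394870758057)
```

View pics/tz.png

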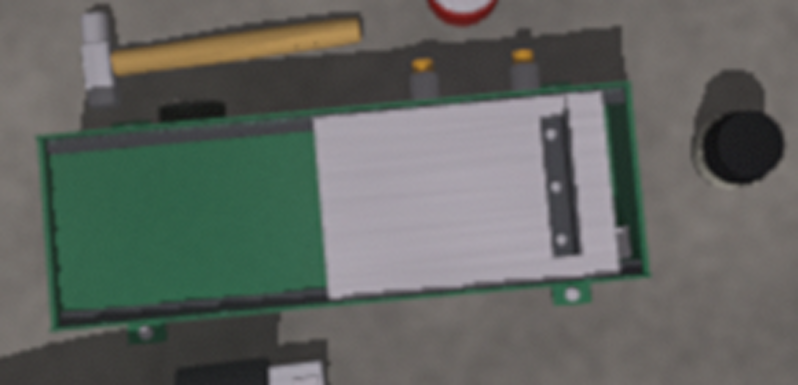

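View pics/sz.png

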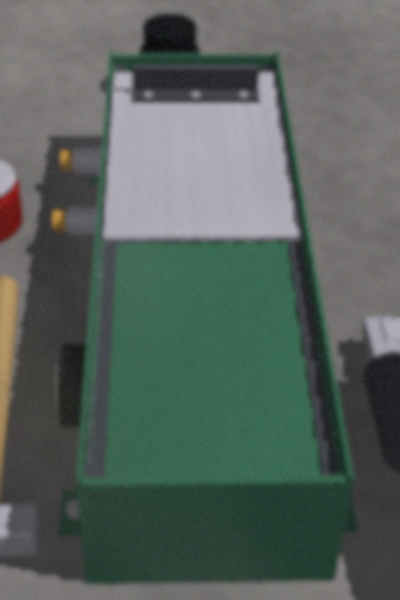

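```bash
python3 - <<'E'
from h import *
d=np.load("top0.npz");s=np.load("side0.npz")
t=lambda p:(np.array(p)+.5)/2.75-.5+[105,110]
q=lambda p:(np.array(p)+.5)/2.5-.5+[180,110]
C=cast(d,t([(38,137),(628,84),(649,274),(53,328)]),112)
print(C.round(1),[np.linalg.norm(C[i]-C[i-1]).round(1) for i in range(4)],C.mean(0))
ang=lambda v:np.degrees(np.arctan2(-v[0],v[1]))
print(ang(C[0]-C[1]),ang(C[3]-C[2]), [np.degrees(np.arctan2(v[1],v[0])) for v in (C[0]-C[3],C[1]-C[2])])
S=cast(s,q([(77,484),(109,56),(277,54),(352,480)]),112)
print("side",S.round(1),[np.linalg.norm(S[i]-S[i-1]).round(1) for i in range(4)],S.mean(0),ang(S[0]-S[1]),ang(S[3]-S[2]))
L=cast(d,t([(541,117),(566,115),(580,255),(553,257)]),110);print("lip108",L.round(1))
K=cast(d,t([(313,118),(603,92),(619,272),(328,298)]),104);print("cover",K.round(1),K.mean(0),[np.linalg.norm(K[i]-K[i-1]).round(1) for i in range(4)])
K2=cast(s,q([(103,237),(114,72),(274,72),(300,238)]),104);print("coverside",K2.round(1))
L2=cast(s,q([(134,65),(257,67)]),132);print("lip top side",L2.round(1))
print(cast(d,[(376,162)],85))
E
```

```text
[[ 625.6  304.6  112. ]
 [ 683.6 -196.6  112. ]
 [ 522.8 -217.1  112. ]
 [ 463.8  284.9  112. ]] [np.float64(162.9), np.float64(504.6), np.float64(162.2), np.float64(505.5)] [573.95516505  43.96625427 112.        ]
6.608421871644894 6.697384646743026 [np.float64(6.945588313888434), np.float64(7.25024511412634)]
side [[ 625.3  307.8  112. ]
 [ 684.4 -191.3  112. ]
 [ 519.2 -214.6  112. ]
 [ 459.9  287.9  112. ]] [np.float64(166.6), np.float64(502.6), np.float64(166.8), np.float64(505.9)] [572.17755315  47.45351971 112.        ] 6.754648308149819 6.735921723979068
lip108 [[ 653.8 -123.5  110. ]
 [ 656.1 -144.7  110. ]
 [ 537.3 -158.9  110. ]
 [ 535.  -136.2  110. ]]
cover [[ 648.8   71.3  104. ]
 [ 677.5 -176.7  104. ]
 [ 523.8 -193.1  104. ]
 [ 495.1   53.8  104. ]] [586.31591936 -61.16481647 104.        ] [np.float64(154.7), np.float64(249.7), np.float64(154.6), np.float64(248.6)]
coverside [[ 648.1   71.3  104. ]
 [ 677.2 -175.1  104. ]
 [ 521.  -193.2  104. ]
 [ 493.1   55.5  104. ]]
lip top side [[ 652.6 -144.3  132. ]
 [ 537.6 -154.1  132. ]]
[[ 638.14976483 -304.6740385    85.        ]]
```

Call:
step_arm --pt "0.6 -1 0 0 0 0.241" --pt "0.6 -1 0 0 0 0.241" --pt "0.6 -1 0 0 0 0.241" --pt "0.6 -1 0 0 0 0.241" --pt "0.6 -1 0 0 0 0.241" --pt "0.6 -1 0 0 0 0.241" --pt "0.6 -1 0 0 0 0.241" --pt "0.6 -1 0 0 0 0.241" --pt "0.6 -1 0 0 0 0.241" --pt "0.6 -1 0 0 0 0.241" --pt "0.6 -1 0 0 0 0.241" --pt "0.6 -1 0 0 0 0.241" --jaw -1

```text
clock: 1.1
position: [402.2, 199.5, 231.0]
ee_rot: [0.998, 0.056, -0.0, 0.001]
contact_force: [0.6, 0.5, 0.1]
gripper_width: 0.1
```

```bash
python3 -c "
from bench import arm
print(arm.hold_point_z);s=arm.read_state();print(s)"
```

```text
18.700000000000003
{'clock': 1.1, 'joints': array([ 8.24560331e-01,  8.13788637e-02, -3.99048575e-01,  2.47882493e-04,
       -1.09194527e+00,  8.58615881e-01]), 'joint_vel': array([-0.15431596,  0.01997679,  0.02655047, -0.01572666,  0.01331678,
        0.14088539]), 'joint_efforts': array([ -0.248229  , -22.99789667,  17.85123825,   4.10473421,
        -0.05610988,   0.21146173]), 'position': array([402.18507518, 199.50311853, 231.02764803]), 'ee_rot': array([ 9.98418231e-01,  5.62174649e-02, -4.90329438e-04,  6.26828550e-04]), 'contact_force': array([0.57311171, 0.497899  , 0.05286246]), 'wrist_torque': array([ 0.02324667, -0.02144759, -0.01490487]), 'gripper_width': 0.05574103846512053}
```

Call:
step_arm --pt "0.495 -0.942 0 0 0 0" --pt "0.495 -0.942 0 0 0 0" --pt "0.495 -0.942 0 0 0 0" --pt "0.495 -0.942 0 0 0 0" --pt "0.495 -0.942 0 0 0 0" --pt "0.495 -0.942 0 0 0 0" --pt "0.495 -0.942 0 0 0 0" --pt "0.495 -0.942 0 0 0 0" --pt "0.495 -0.942 0 0 0 0" --pt "0.495 -0.942 0 0 0 0" --pt "0.495 -0.942 -0.1 0 0 0" --pt "0.495 -0.942 -0.2 0 0 0"

```text
clock: 2.1
position: [602.0, -175.9, 151.7]
ee_rot: [0.998, 0.057, 0.003, 0.001]
contact_force: [-0.3, 1.9, -1.7]
gripper_width: -0.2
```

```bash
python3 - <<'E'
from bench import arm
import cv2,numpy as np
for n in("side","top"):
    d=arm.get_image(n); np.savez(f"{n}1.npz",**d)
    if n=="side": a=d["image"][80:240,160:360]
    else: a=d["image"][100:260,180:380]
    cv2.imwrite(f"pics/{n}1.png",cv2.resize(a[:,:,::-1],None,fx=3,fy=3,interpolation=cv2.INTER_CUBIC))
E
```

```text
(no output)
```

View pics/side1.png

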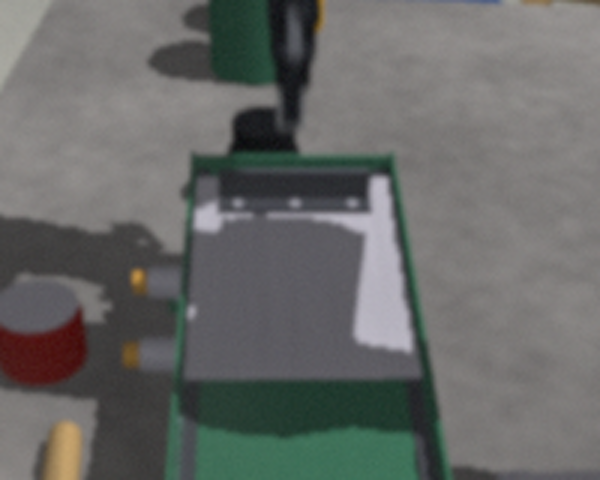

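View pics/top1.png

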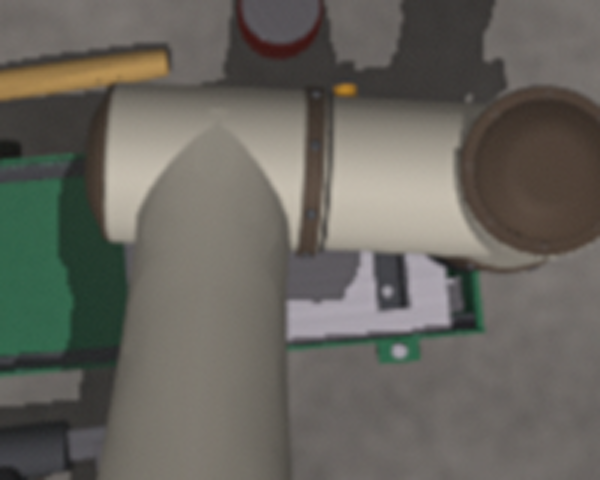

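```bash
python3 - <<'E'
from h import *
s=np.load("side1.npz")
p=proj(s,[[602,-175.9,151.7],[602,-161.4,151.7],[596,-149.6,132]]);print(p,(p-[160,80])*3)
E
```

```text
[[256.14437039 122.89328199]
 [255.5666197  125.94422101]
 [257.53286968 135.98994679]] [[288.43311116 128.67984597]
 [286.6998591  137.83266302]
 [292.59860903 167.96984037]]
```

Call:
step_arm --pt "0 0 -0.05 0 0 0" --pt "0 0 -0.091 0 0 0" --pt "0 0 -0.091 0 0 0" --pt "-0.001 0.01 -0.091 0 0 0" --pt "-0.002 0.02 -0.091 0 0 0" --pt "-0.004 0.03 -0.091 0 0 0" --pt "-0.005 0.04 -0.091 0 0 0" --pt "-0.006 0.05 -0.091 0 0 0"

```text
clock: 2.87
position: [598.0, -153.3, 117.2]
ee_rot: [0.998, 0.059, 0.002, 0.001]
contact_force: [0.2, -4.4, 4.5]
gripper_width: -0.0
```

Call:
step_arm --pt "-0.003 0.025 0 0 0 0" --pt "-0.006 0.05 0 0 0 0" --pt "-0.009 0.075 0 0 0 0" --pt "-0.012 0.1 0 0 0 0" --pt "-0.015 0.125 0 0 0 0" --pt "-0.018 0.15 0 0 0 0" --pt "-0.021 0.175 0 0 0 0" --pt "-0.024 0.2 0 0 0 0" --pt "-0.027 0.225 0 0 0 0" --pt "-0.03 0.25 0 0 0 0" --pt "-0.033 0.275 0 0 0 0" --pt "-0.036 0.3 0 0 0 0"

```text
clock: 3.87
position: [582.1, -32.0, 115.0]
ee_rot: [0.998, 0.059, -0.0, 0.0]
contact_force: [0.8, -6.5, 4.4]
gripper_width: -0.2
```

```bash
python3 - <<'E'
from bench import arm
import cv2,numpy as np
d=arm.get_image("side"); np.savez("side2.npz",**d)
cv2.imwrite("pics/side2.png",cv2.resize(d["image"][100:360,160:380,::-1],None,fx=2.3,fy=2.3,interpolation=cv2.INTER_CUBIC))
E
```

```text
(no output)
```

View pics/side2.png

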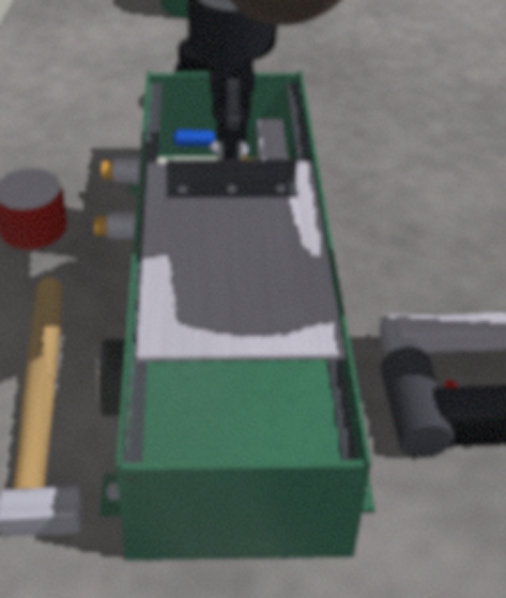

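The cover is sliding straight and the blue lever is showing at (195,137), so blue is the right-hand valve and red the left. Next I'll compute how far the cover still has to go.

```bash
python3 - <<'E'
from h import *
s=np.load("side2.npz")
q=lambda p:(np.array(p)+.5)/2.3-.5+[160,100]
a=np.radians(6.75);R=np.array([[np.cos(a),np.sin(a)],[-np.sin(a),np.cos(a)]])
P=cast(s,q([(137,357),(338,356)]),104)[:,:2];print((P-[573,45.7])@R.T)
P=cast(s,q([(168,161),(295,161)]),132)[:,:2];print("liptop",(P-[573,45.7])@R.T)
P=cast(s,q([(121,464),(366,464)]),110)[:,:2];print("end",(P-[573,45.7])@R.T)
print(R@(np.array([582.1,-32])-[573,45.7]))
E
```

```text
[[ 74.65637058 149.62808797]
 [-76.10756033 150.49656165]]
liptop [[ 55.17246616 -61.78996829]
 [-60.09189992 -61.14405529]]
end [[ 80.34541203 249.4184874 ]
 [-81.85957557 251.85488203]]
[ -0.09573282 -78.23100942]
```

Call:
step_arm --pt "-0.003 0.025 0 0 0 0" --pt "-0.006 0.05 0 0 0 0" --pt "-0.009 0.075 0 0 0 0" --pt "-0.012 0.1 0 0 0 0" --pt "-0.015 0.125 0 0 0 0" --pt "-0.018 0.15 0 0 0 0" --pt "-0.021 0.175 0 0 0 0" --pt "-0.024 0.2 0 0 0 0" --pt "-0.025 0.21 0 0 0 0" --pt "-0.026 0.22 0 0 0 0"

```text
clock: 4.75
position: [571.4, 56.0, 114.4]
ee_rot: [0.998, 0.059, -0.001, -0.0]
contact_force: [-0.0, -2.8, -1.7]
gripper_width: 0.1
```

Call:
step_arm --pt "-0.001 0.006 0 0 0 0" --pt "-0.002 0.012 0 0 0 0" --pt "-0.002 0.018 0 0 0 0" --pt "-0.002 0.018 0 0 0 0"

```text
clock: 5.08
position: [571.1, 62.5, 114.9]
ee_rot: [0.998, 0.059, 0.0, -0.0]
contact_force: [-0.0, -0.1, -0.1]
gripper_width: 0.1
```

Call:
step_arm --pt "0 0.006 0 0 0 0" --pt "-0.001 0.01 0 0 0 0" --pt "-0.001 0.01 0 0 0 0"

```text
clock: 5.33
position: [570.3, 65.4, 114.9]
ee_rot: [0.998, 0.059, -0.001, 0.001]
contact_force: [-0.9, -4.0, -0.2]
gripper_width: -0.2
```

Call:
step_arm --pt "0 0.006 0 0 0 0" --pt "-0.001 0.01 0 0 0 0" --pt "-0.001 0.01 0 0 0 0"

```text
clock: 5.58
position: [569.4, 65.8, 115.0]
ee_rot: [0.998, 0.059, -0.002, 0.003]
contact_force: [1.6, -17.0, 0.4]
gripper_width: -0.4
```

```bash
python3 - <<'E'
from bench import arm
import cv2,numpy as np
d=arm.get_image("side"); np.savez("side3.npz",**d)
cv2.imwrite("pics/side3.png",cv2.resize(d["image"][100:360,160:380,::-1],None,fx=2.3,fy=2.3,interpolation=cv2.INTER_CUBIC))
E
```

```text
(no output)
```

View pics/side3.png

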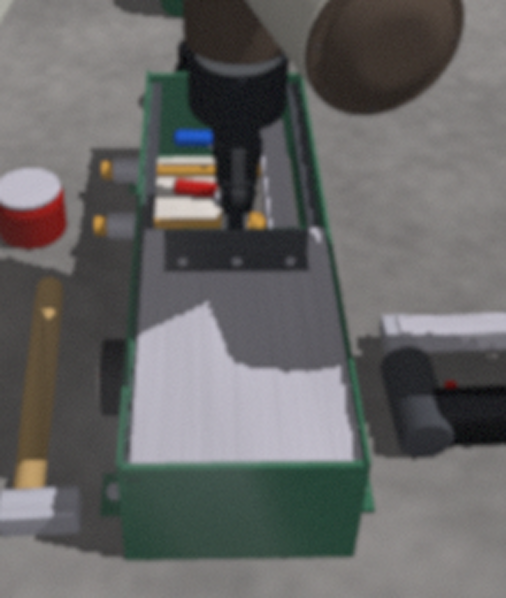

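The cover is against the left stop with 17 N, and red is visible at (195,187). I'll back off, rise and look at the levers.

Call:
step_arm --pt "0.004 -0.04 0 0 0 0" --pt "0.004 -0.04 0 0 0 0" --pt "0.004 -0.04 0.1 0 0 0" --pt "0.004 -0.04 0.2 0 0 0" --pt "-0.15 -0.04 0.3 0 0 0" --pt "-0.25 -0.04 0.4 0 0 0" --pt "-0.35 -0.04 0.4 0 0 0" --pt "-0.35 -0.04 0.4 0 0 0"

```text
clock: 6.3
position: [429.4, 55.0, 276.5]
ee_rot: [0.998, 0.059, 0.001, -0.001]
contact_force: [-1.0, 0.4, 0.9]
gripper_width: -0.2
```

```bash
python3 - <<'E'
from bench import arm
import cv2,numpy as np
for n in("side","top"):
    d=arm.get_image(n); np.savez(f"{n}4.npz",**d)
    a=d["image"][110:260,190:340] if n=="side" else d["image"][110:260,190:360]
    cv2.imwrite(f"pics/{n}4.png",cv2.resize(a[:,:,::-1],None,fx=4,fy=4,interpolation=cv2.INTER_CUBIC))
E
```

```text
(no output)
```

View pics/side4.png

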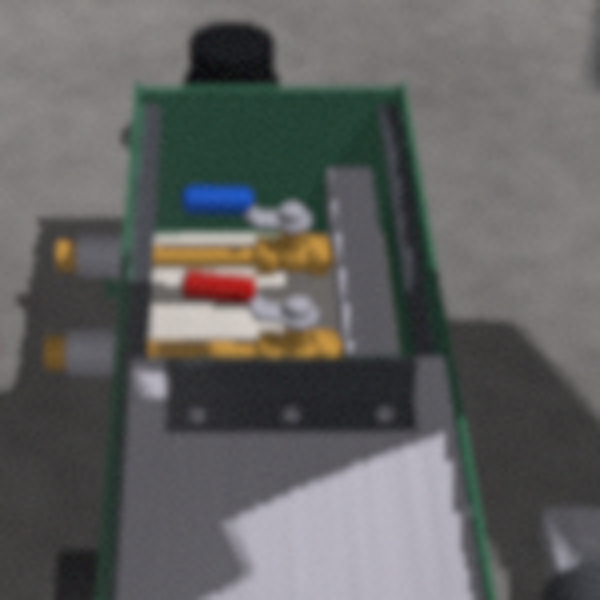

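View pics/top4.png

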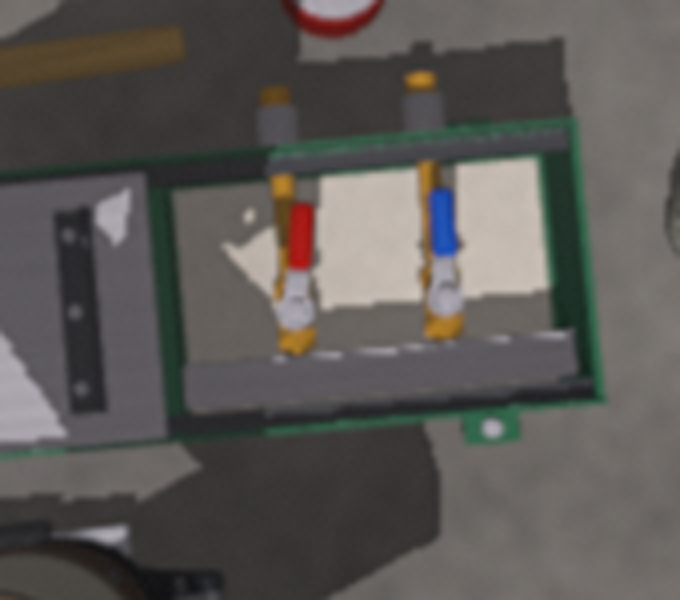

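Both levers are clear in the top view: red sleeve at (301,236) with hub (295,310), blue sleeve at (443,222) with hub (443,293). The cover is well clear of the bay.

```bash
cat >> h.py <<'E'
a=np.radians(6.75);R=np.array([[np.cos(a),np.sin(a)],[-np.sin(a),np.cos(a)]])
O=np.array([573,45.7])
def box(P): return (np.atleast_2d(P)[:,:2]-O)@R.T
def wor(p): return np.atleast_2d(p)@R+O
def lever(im,col,roi):
    h=cv2.cvtColor(im,cv2.COLOR_RGB2HSV);H=h[...,0]
    m=((H<8)|(H>172)) if col=="red" else ((H>105)&(H<130))
    m=(m&(h[...,1]>140)&(h[...,2]>60)).astype(np.uint8);k=np.zeros_like(m);k[roi]=1
    c=max(cv2.findContours(m*k,0,2)[0],key=cv2.contourArea)
    return c[:,0].astype(float)
E
python3 - <<'E'
from h import *
d=np.load("top4.npz");s=np.load("side4.npz")
t=lambda p:(np.array(p)+.5)/4-.5+[190,110]
for c in("red","blue"):
    for n,D,r in(("top",d,np.s_[140:200,240:320]),("side",s,np.s_[140:200,220:270])):
        P=box(cast(D,lever(D["image"],c,r),83)).astype(np.float32)
        rr=cv2.minAreaRect(P);print(c,n,rr)
print("pivots",box(cast(d,t([(295,310),(443,293)]),75)), wor([[-12,-80],[-12,-172]]))
print("edge cover right",box(cast(d,t([(148,173),(168,438)]),104)))
E
```

```text
red top ((32.7173957824707, -88.46455383300781), (12.014494895935059, 36.16646194458008), 84.69454193115234)
red side ((30.89975929260254, -85.34751892089844), (19.278369903564453, 37.09956741333008), 74.1762466430664)
blue top ((33.16114807128906, -175.3206024169922), (11.992335319519043, 38.593772888183594), 84.48155212402344)
blue side ((31.8548641204834, -171.2379150390625), (29.32796859741211, 42.76024627685547), 89.76312255859375)
pivots [[ -11.28061909  -81.75190377]
 [  -9.2308523  -171.67296345]] [[ 570.48617031  -35.15592533]
 [ 581.29961088 -126.51822337]]
edge cover right [[ 75.85780472  -2.48873374]
 [-80.52096989  -0.48836727]]
```

```bash
python3 - <<'E'
from h import *
cur=np.array([430.3,54.25]);S0=wor([[33,-55]])[0];print("start",S0,(S0-cur)/400,"z to 72",(72-274.9)/400)
for th in np.r_[0.15:1.571:12j]:
    u=np.array([np.cos(th),-np.sin(th)]);n=np.array([np.sin(th),np.cos(th)])
    c=np.array([-12,-80])+45*u+(8+11*np.sin(th)+14.5*np.cos(th))*n
    w=wor(c)[0];print(round(th,2),c.round(1),w.round(1),((w-S0)/400).round(4))
E
```

```text
start [612.23581594  -5.04003102] [ 0.45483954 -0.14822508] z to 72 -0.50725
0.15 [ 36.1 -63. ] [616.2 -12.6] [ 0.01  -0.019]
0.28 [ 38.1 -68.4] [618.9 -17.7] [ 0.0167 -0.0318]
0.41 [ 39.5 -74.3] [621.  -23.4] [ 0.0218 -0.046 ]
0.54 [ 40.  -80.6] [622.2 -29.7] [ 0.0249 -0.0616]
0.67 [ 39.6 -87.2] [622.5 -36.3] [ 0.0258 -0.0781]
0.8 [ 38.1 -94. ] [621.8 -43.1] [ 0.024  -0.0952]
0.93 [  35.5 -100.6] [620. -50.] [ 0.0195 -0.1125]
1.05 [  31.7 -106.9] [617.1 -56.7] [ 0.0121 -0.1293]
1.18 [  26.9 -112.7] [613.  -63.1] [ 0.0018 -0.1451]
1.31 [  21.1 -117.8] [607.8 -68.8] [-0.0111 -0.1594]
1.44 [  14.4 -122. ] [601.6 -73.7] [-0.0265 -0.1717]
1.57 [   7. -125.] [594.6 -77.6] [-0.044  -0.1814]
```

Call:
step_arm --pt "0.1 -0.03 0 0 0 0" --pt "0.2 -0.06 0 0 0 0" --pt "0.3 -0.1 0 0 0 0" --pt "0.4 -0.13 0 0 0 0" --pt "0.455 -0.148 0 0 0 0" --pt "0.455 -0.148 -0.1 0 0 0" --pt "0.455 -0.148 -0.2 0 0 0" --pt "0.455 -0.148 -0.3 0 0 0" --pt "0.455 -0.148 -0.36 0 0 0" --pt "0.455 -0.148 -0.36 0 0 0"

```text
clock: 7.23
position: [608.7, -5.0, 123.8]
ee_rot: [0.998, 0.058, -0.006, 0.0]
contact_force: [0.5, 0.8, -0.4]
gripper_width: -0.0
```

```bash
python3 - <<'E'
from bench import arm
from h import *
d=arm.get_image("side")
cv2.imwrite("pics/side5.png",cv2.resize(d["image"][110:260,190:340,::-1],None,fx=4,fy=4,interpolation=cv2.INTER_CUBIC))
p=arm.read_state()["position"];print(p,box(p),(proj(d,p)-[190,110])*4)
E
```

```text
[611.16997686  -4.83022725 127.76056694] [[ 31.96620862 -54.66637454]] [[215.68600759 253.38203194]]
```

View pics/side5.png

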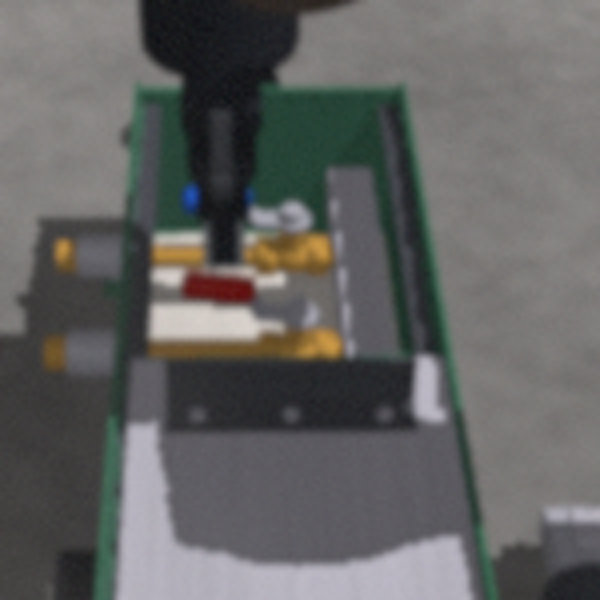

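The fingertip is at (222,260), matching its projection, and the way down beside the sleeve is free.

Call:
step_arm --pt "0 0 -0.05 0 0 0" --pt "0 0 -0.1 0 0 0" --pt "0 0 -0.147 0 0 0" --pt "0 0 -0.147 0 0 0"

```text
clock: 7.62
position: [612.0, -4.6, 71.0]
ee_rot: [0.998, 0.059, -0.001, -0.0]
contact_force: [-0.5, 0.7, -0.4]
gripper_width: 0.1
```

Call:
step_arm --pt "0.01 -0.019 0 0 0 0" --pt "0.017 -0.032 0 0 0 0" --pt "0.022 -0.046 0 0 0 0" --pt "0.025 -0.062 0 0 0 0" --pt "0.025 -0.062 0 0 0 0"

```text
clock: 8.03
position: [623.4, -28.9, 74.2]
ee_rot: [0.998, 0.058, 0.002, -0.001]
contact_force: [-2.2, 5.9, 0.2]
gripper_width: -0.2
```

```bash
python3 - <<'E'
from bench import arm
from h import *
d=arm.get_image("side")
cv2.imwrite("pics/side6.png",cv2.resize(d["image"][110:260,190:340,::-1],None,fx=4,fy=4,interpolation=cv2.INTER_CUBIC))
p=arm.read_state()["position"];print(p,box(p))
E
```

```text
[623.35987828 -28.82077924  74.15604573] [[ 41.25182817 -79.92340428]]
```

View pics/side6.png

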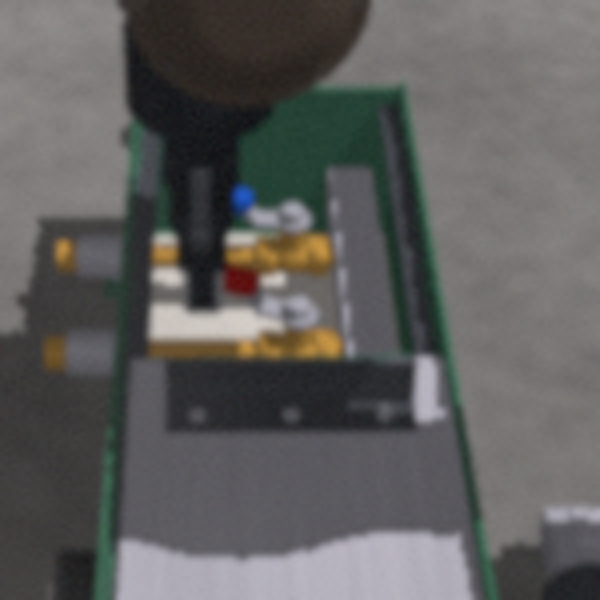

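The finger is behind the sleeve and pushing with about 6 N. I'll carry on along the arc.

Call:
step_arm --pt "0.001 -0.016 -0.005 0 0 0" --pt "-0.001 -0.033 -0.005 0 0 0" --pt "-0.005 -0.051 -0.005 0 0 0" --pt "-0.013 -0.067 -0.005 0 0 0" --pt "-0.023 -0.083 -0.005 0 0 0" --pt "-0.036 -0.098 -0.005 0 0 0" --pt "-0.051 -0.11 -0.005 0 0 0" --pt "-0.051 -0.11 -0.005 0 0 0"

```text
clock: 8.75
position: [606.3, -72.6, 73.0]
ee_rot: [0.998, 0.059, 0.006, -0.001]
contact_force: [4.3, 5.4, -3.1]
gripper_width: 0.2
```

Call:
step_arm --pt "-0.009 -0.006 0 0 0 0" --pt "-0.018 -0.01 0 0 0 0" --pt "-0.018 -0.01 0 0 0 0"

```text
clock: 9.0
position: [600.1, -76.5, 73.2]
ee_rot: [0.998, 0.059, 0.007, -0.001]
contact_force: [5.7, 4.3, -3.3]
gripper_width: 0.3
```

```bash
python3 - <<'E'
from bench import arm
from h import *
d=arm.get_image("side")
cv2.imwrite("pics/side7.png",cv2.resize(d["image"][110:260,190:340,::-1],None,fx=4,fy=4,interpolation=cv2.INTER_CUBIC))
p=arm.read_state()["position"];print(p,box(p))
E
```

```text
[600.07890779 -76.55229862  73.20187201] [[  12.52199216 -124.58768589]]
```

View pics/side7.png

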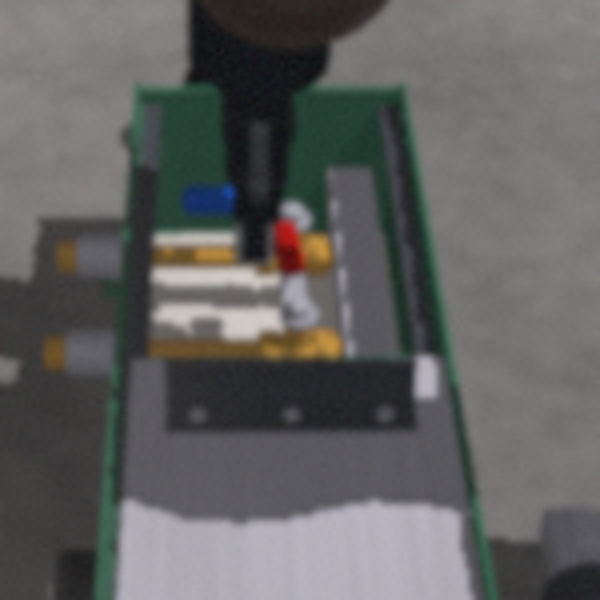

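Nearly shut, with the sleeve at (289,245). I'll push on along the box's -x until the stop.

Call:
step_arm --pt "-0.008 -0.001 0 0 0 0" --pt "-0.015 -0.002 0 0 0 0" --pt "-0.015 -0.002 0 0 0 0" --pt "-0.015 -0.002 0 0 0 0"

```text
clock: 9.38
position: [595.2, -78.1, 73.3]
ee_rot: [0.998, 0.059, 0.008, -0.0]
contact_force: [8.3, 1.6, -4.8]
gripper_width: 0.2
```

Call:
step_arm --pt "-0.006 -0.001 0 0 0 0" --pt "-0.012 -0.001 0 0 0 0" --pt "-0.012 -0.001 0 0 0 0" --pt "-0.012 -0.001 0 0 0 0"

```text
clock: 9.72
position: [594.8, -78.1, 73.8]
ee_rot: [0.998, 0.06, 0.013, -0.0]
contact_force: [15.7, 1.4, -9.8]
gripper_width: 0.3
```

Call:
step_arm --pt "-0.008 -0.001 0 0 0 0" --pt "-0.015 -0.002 0 0 0 0" --pt "-0.015 -0.002 0 0 0 0"

```text
clock: 9.97
position: [594.6, -78.0, 74.7]
ee_rot: [0.998, 0.06, 0.019, -0.0]
contact_force: [26.4, 1.1, -18.5]
gripper_width: 0.3
```

Against the stop: 26 N and no further motion. Back off, rise, clear the view.

Call:
step_arm --pt "0.02 0.002 0 0 0 0" --pt "0.045 0.005 0 0 0 0" --pt "0.085 0.01 0 0 0 0" --pt "0.085 0.01 0 0 0 0" --pt "0.085 0.01 0.1 0 0 0" --pt "0.085 0.01 0.2 0 0 0" --pt "0.085 0.01 0.3 0 0 0" --pt "0.085 0.01 0.4 0 0 0" --pt "0 0.1 0.5 0 0 0" --pt "-0.1 0.2 0.5 0 0 0" --pt "-0.2 0.3 0.5 0 0 0" --pt "-0.3 0.35 0.5 0 0 0"

```text
clock: 10.97
position: [497.6, 31.7, 270.8]
ee_rot: [0.998, 0.058, 0.003, -0.001]
contact_force: [1.0, 1.4, -0.1]
gripper_width: 0.2
```

Call:
step_arm --pt "-0.06 0.1 0 0 0 0" --pt "-0.1 0.2 0 0 0 0" --pt "-0.1 0.2 0 0 0 0" --pt "-0.1 0.2 0 0 0 0"

```text
clock: 11.3
position: [457.3, 112.5, 270.3]
ee_rot: [0.998, 0.061, 0.002, -0.001]
contact_force: [-0.2, -0.4, 1.0]
gripper_width: -0.0
```

```bash
python3 - <<'E'
from bench import arm
from h import *
for n in("side","top"):
    d=arm.get_image(n); np.savez(f"{n}8.npz",**d)
    a=d["image"][90:290,140:400] if n=="side" else d["image"][80:280,110:390]
    cv2.imwrite(f"pics/{n}8.png",cv2.resize(a[:,:,::-1],None,fx=2.8,fy=2.8,interpolation=cv2.INTER_CUBIC))
    r=np.s_[140:200,240:330] if n=="top" else np.s_[130:200,215:280]
    for c in("red","blue"):
        P=box(cast(d,lever(d["image"],c,r),83)).astype(np.float32);print(n,c,cv2.minAreaRect(P))
s=arm.read_state();print(s["clock"],s["position"],s["joints"],s["contact_force"])
E
```

```text
side red ((-13.731911659240723, -122.8486557006836), (42.8250732421875, 13.885017395019531), 88.06333923339844)
side blue ((31.854883193969727, -171.23431396484375), (29.33514404296875, 42.76024627685547), 89.76311492919922)
top red ((-12.937790870666504, -126.34019470214844), (13.12877368927002, 38.62451171875), 0.4648784101009369)
top blue ((33.15644836425781, -175.32012939453125), (11.992335319519043, 38.58433532714844), 84.48155212402344)
11.4 [458.17779327 110.70633326 269.41727939] [ 5.83173505e-01  9.03032535e-02 -2.88880957e-01  3.57084302e-04
 -1.18956057e+00  1.10570160e+00] [0.62465219 0.70962636 0.6852928 ]
```

View pics/side8.png

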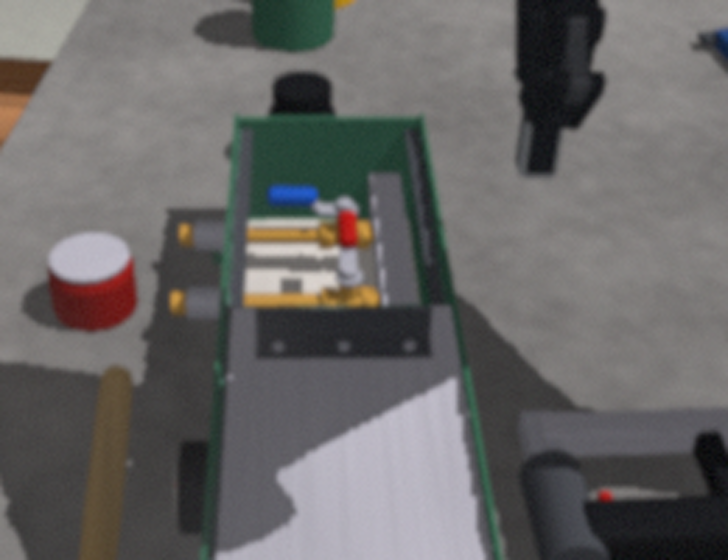

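View pics/top8.png

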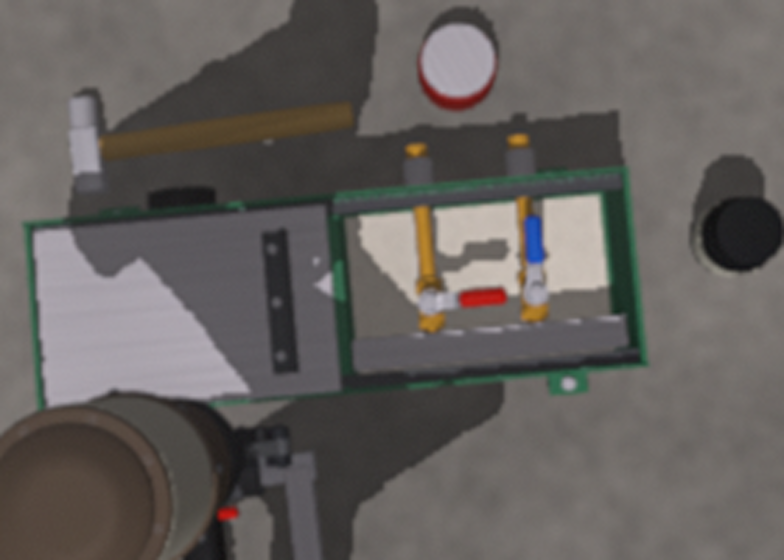

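The red sleeve lies square across the pipe at (483,297) in the top view, less than 1° off along the box's y. Blue hasn't moved, the cover sits against its left stop, and the jar, tin and hammer are where they were. I'll hand it in.

```bash
python3 -c "
from bench import arm
print(arm.job_done())"
```

```text
the job is handed in; nothing more can be done
None
```

The air is shut off, and I handed the job in at about 11.4 s of the 53 s allowed. I first pushed the cover left to its end stop. Then I pushed the red lever clockwise to its stop and drew the arm clear.

**What the last checks showed:**
- **Cover:** it pressed on the left stop with 17 N without moving further. It lies flat in its guides and the valve bay is fully uncovered.
- **Red lever:** it stopped moving while the push rose from 8 N to 26 N. In the top view its sleeve lies within 0.5° of square across the pipe. The side view gives about 2°, which is within what that view can measure.
- **Blue lever:** its measured position is the same to 0.01 mm before and after the red lever was turned.
- **Jar, tin and hammer:** by eye in the last pictures, they look undisturbed.
- **Stapler:** it is partly hidden by the arm in the last top view, but the visible part looks unmoved. The tool only passed over it at height.
- **Arm:** it touches nothing and reads less than 1 N in each direction.

No check failed.

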